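# Rewind a filament canister until its tail leaves the feeder

### The arm

A 6-joint arm with a two-finger parallel gripper is mounted at the origin on the work surface. World frame = base frame: x ahead of the robot, y to its left, z up, the work surface at z = 0. Lengths are in m, angles in rad, forces in N, time in s.
With the tool pointing down it reaches from about 0.3 to 1 m from the base axis. Payload 5.1 kg.
Tool frame: the origin (TCP) lies at the very end of the fingers, on their centre line; the grasp point (between the pads) lies 19 mm behind it; z points along the fingers, y is the direction in which the jaws open and shut (so a half turn about z gives the same grasp; the last joint's range is limited). The gripper opens to 95 mm and grips with 3 to 60 N. Pads are 20 mm wide; open, the fingers measure 119 mm over their backs; the gripper's body (75 mm by 180 mm) begins 59 mm behind the grasp point.
Start: joints at [-1.296, 0.124, 1.65, -0, 1.367, -0.083], TCP at [0.228, -0.609, 0.215] pointing down, gripper open.
Joint ranges: [-2.61, 2.61], [-1.02, 2.33], [0.03, 2.71], [-1.35, 4.49], [0.32, 2.68], [-2.91, 2.91]. Speed limits (rad/s): [2.57, 2.57, 3.14, 3.14, 3.14, 3.14].

### API

Orientations are given as a unit quaternion [w, x, y, z].
In Python, from cell import read_state, get_image, get_calibration, finish_job, masks_of, spot_point gives the robot as it stands.
- The arm moves only by the tool send_rows, never from a script. Its argument "increments" is a list of rows, each a list of 7 numbers: the turn, a rotation vector about the tool's x, y, z in rad, then the shift along the tool's x, y, z in mm, then the opening, from 0 (shut) to 1 (fully open). A call has 1 to 8 rows; each row shifts and turns the commanded pose from where the row before left it, along the tool's axes as they then stand; what a row does not reach is not made up. A row lasts 1/8 s, in which the tool goes at most 62.5 mm and 10.7 degrees, less where a joint would pass 70% of its speed; a pose out of reach is approached as far as the arm can. A call is refused whole if a number of a shift passes 62.5 or a number of a turn 0.188, either way. A call with a gripper value outside its range is refused whole. The fingers move at their own pace and stop on an object; the grip force is fixed at half the most. Time passes only in rows, so rows that do not move let the fingers close. It gives the time, the measured TCP pose, the force and the opening at its end, in the units of the state.
- read_state(): the state, without advancing time (a new reading comes with each control period).
- get_image(name): name is "scene" or "side" or "wrist"; returns the picture (480x640x3 uint8, blue, green, red); there is no depth.
- get_calibration(name): a dict with "fovy" (degrees; the focal length in pixels is half the picture's height over the tangent of half this angle, whatever the lens; pixels are square), "cx", "cy" (the principal point, pixels), "extrinsics" (4x4, takes a point from camera to world coordinates). Camera axes: x right, y down, z forward; pixel columns grow to the right and rows downward; lengths in m; the calibration is good to about 2 mm. A picture is of the moment at which its call begins: read the wrist's pose just before it. get_calibration takes no time and is no camera call; for the wrist camera it gives the pose at the moment of the call.
- finish_job(): hands the job in, once; it reports no verdict.
Trained networks look in the newest picture that a camera, given by its name, has taken for a name from the list of things; names that differ only in an ending like _2 or _b are one class to them, and where a whole thing is asked for, a point or a joint stands for the part that bears it (a point fixed in the world has none). Each returns a list of dicts, best first, with "score" (0 to 1); they miss things now and then, are a little off and sometimes report something else, mostly with a low value. They report only what shows in the picture. A call takes as long as a camera call. They do not tell look-alikes from the thing itself.
- masks_of(camera, thing): "mask" (480x640 bool, what is visible of it).
- spot_point(camera, thing): "at" ([x, y, z] in m, in the coordinates of the camera as it stood for that picture, good to about 4 mm: a listed point, or the origin of a listed thing).
The state is a dict: "clock": time; "joints": joint angles; "joint_velocities": joint speeds; "joint_torque": joint torques, N m; "ee_pos": TCP position; "eef_rot": TCP orientation; "wrist_force": force on the tool from outside, world axes, zero at the start; "torque": the same for the moment, N m; "finger_gap": finger opening in m.
Only numpy, scipy, OpenCV 4.12 (cv2) and the standard library are available. Lean on these libraries where they do the work, as an engineer would, in place of code of your own. Each camera call takes 0.05 s, during which the arm holds its last target.

### The job

Unload this filament canister: wind its filament back with the crank on the lid, clockwise seen from above, until you feel the tail slip out of the feeder and the crank suddenly goes light. Stop within a quarter of a turn so that the tail still stands in the canister's port, then gently press the clamp lever on the port fully down to hold it, let go, and leave the other things on the bench where they are.

Things in the scene. Friction and masses are not known exactly. Their poses are not given: they have to be found in the camera images.
- canister: Flat square filament canister, fixed to the bench: 230 x 230 mm, 81 mm high, grey sides, clear lid in a black frame, the spool seen lying flat inside. Origin: centre of its underside, on the bench; z up, y towards the port and the feeder on its side.
- crank_axis (a point): Point on the upright axis of the rewind crank in the middle of the canister's lid, 119 mm above the bench, as high as knob. The arm, 8 mm thick with its upper face 97 mm above the bench, turns without end; clockwise seen from above winds back. One to three turns (how many is not known) bring the tail out of the feeder; about 1.6 to 2.4 rad more draw it out of the port too.
- knob (a point): Centre of the crank's upright black grip, 45 mm out from the crank axis: a round knob 20 mm across, 38 mm high, from 98 to 136 mm above the bench, this point at 119 mm. It spins freely on its own pin, so it can be held at a fixed gripper yaw while it is led round its circle, where it drags 7 to 12 N in motion while the feeder grips the filament and 2 to 3 N from 0.1 rad after that.
- port: Tail port: black block 56 x 56 x 56 mm, fixed on the canister's side between canister and feeder, carrying the clamp lever. A tail once drawn out of it cannot be pushed back. Origin: centre of its underside, on the bench; axes parallel to the canister's.
- feeder: Motor-driven feeder, fixed to the bench beyond the port: black box 64 x 70 x 70 mm with a motor on its +x side and an aluminium tube leading away. Nothing on it is to be handled. Origin: centre of the box's underside; axes parallel to the canister's.
- clamp_hinge (a point): Centre of the clamp lever's hinge pin on top of the port, 65 mm above the bench; the pin lies along the canister's y. The lever reaches from it towards the canister's -x.
- clamp_tab (a point): Centre of the thumb tab at the free end of the steel clamp lever (22 mm wide, 7 mm thick), 66 mm from the hinge: tab 18 x 32 x 9 mm (along the lever, along the pin, thick). Open, the lever slopes up, tab 105 to 116 mm above the bench; fully down it lies level, tab at 65 mm. It is stiff (2 to 5 N half-way along it), stays where left, and is pressed from above, best half-way along it.
- clamp (a joint): Angle of the clamp lever in rad: 0 is wide open (lever 0.87 rad above level), 0.87 is fully down against its stop.
There are look-alikes about, which are no part of the job. Several things have the shape of the port; the one meant has the colours described above.

How it is judged:
On the way, in this order (a step that is already met when the one before it is completed fails the run):
1. the crank is being turned while the filament is still gripped in the feeder (distance of knob from where it was at the start of the episode above 0.03 m and contact force between canister and feeder above 3 N), for 0.05 s.
2. the tail has come out of the feeder and still stands in the port (contact force between canister and feeder below 0.2 N and contact force between canister and port above 0.5 N), for 0.2 s.
3. the clamp lever is pressed down on the tail (value of joint clamp above 0.8 rad), for 0.1 s.
At the end, for the whole second after the job is handed in: The tail is out of the feeder (the feeder no longer grips it) and still stands in the canister's port (the port's gland grips it), and the clamp lever is down (joint above 0.80 of 0.87 rad) (all of step 2 and value of joint clamp above 0.8 rad); the robot touches nothing.
It fails at once if the clamp lever or the port is pressed with more than 40 N (contact force between any of the fingers, the arm and port above 40 N).
It fails at once if a bystander (spare spool, scraper, nozzle jar, printed bracket) is moved more than 25 mm (distance of any of spare_spool, scraper, nozzle_jar, bracket from where it was at the start of the episode above 0.025 m).
It also fails if it takes over 72 s, if anything falls off the work surface, if the arm or the gripper's body presses on something with over 40 N, if the wrist force passes 120 N, or if a joint passes its speed limit or range.

## Working session

There is one attempt and no reset: what is moved stays moved. The work goes in short steps, Python scripts to look and compute and a tool call to move; the robot and the scene stay as the last step left them, time stands still between calls to the robot, and variables do not carry over. Pictures are saved under pics/ and viewed, and the job is handed in when it is done.

Besides the shell and the picture viewer there is one more tool, called after "Request:" by a JSON object that holds its "fn" and its "kwargs", one argument or row to a line. send_rows: Moves the arm, as the interface text tells. Its arguments: {"type":"object","properties":{"increments":{"type":"array","items":{"type":"array","items":{"type":"number"}}}},"required":["increments"]}

```bash
ls; mkdir -p pics; cat > h.py <<'E'
import numpy as np, cv2
from cell import *
def w(cam,at):
    E=np.array(get_calibration(cam)["extrinsics"]); return (E@np.r_[at,1])[:3]
def px(cam,p):
    c=get_calibration(cam);E=np.linalg.inv(np.array(c["extrinsics"]));q=(E@np.r_[p,1])[:3]
    f=240/np.tan(np.radians(c["fovy"])/2);return c["cx"]+f*q[0]/q[2],c["cy"]+f*q[1]/q[2]
E
python3 - <<'E'
from h import *
for c in ["scene","side"]:
    cv2.imwrite(f"pics/{c}0.png",get_image(c))
    for t in ["canister","crank_axis","knob","port","feeder","clamp_hinge","clamp_tab"]:
        for r in spot_point(c,t):
            p=w(c,r["at"]);print(c,t,round(r["score"],2),p.round(4),np.round(px(c,p)))
s=read_state();print(s)
E
```

```text
pics
scene canister 0.74 [ 0.518  -0.0698  0.0021] [191. 311.]
scene crank_axis 0.62 [ 0.5177 -0.0723  0.1164] [171. 273.]
scene knob 0.6 [ 0.5412 -0.1122  0.1226] [155. 301.]
scene knob 0.37 [0.6143 0.0616 0.0024] [296. 298.]
scene port 0.95 [6.134e-01 6.030e-02 2.000e-04] [295. 299.]
scene port 0.7 [0.455  0.1461 0.0008] [269. 213.]
scene port 0.65 [ 7.478e-01  2.030e-02 -6.000e-04] [339. 376.]
scene feeder 0.94 [0.6209 0.1439 0.0008] [335. 270.]
scene clamp_hinge 0.7 [0.4742 0.1385 0.0663] [270. 197.]
scene clamp_hinge 0.61 [0.7743 0.0217 0.0667] [357. 371.]
scene clamp_tab 0.78 [0.5798 0.0635 0.1083] [277. 246.]
scene clamp_tab 0.74 [0.7257 0.0227 0.116 ] [331. 329.]
side canister 0.57 [ 0.522  -0.0713  0.0011] [335. 419.]
side crank_axis 0.57 [ 0.5145 -0.0679  0.1184] [327. 374.]
side knob 0.77 [ 0.5383 -0.1084  0.1219] [367. 400.]
side port 0.97 [0.6089 0.0621 0.002 ] [353. 304.]
side port 0.69 [0.7494 0.026  0.0024] [455. 289.]
side port 0.68 [ 4.543e-01  1.485e-01 -4.000e-04] [226. 295.]
side feeder 0.64 [0.6222 0.1493 0.0019] [335. 255.]
side clamp_hinge 0.81 [0.4784 0.141  
[... 235 characters left out ...]
. 242.]
{'clock': 0.8, 'joints': array([-1.29560909e+00,  1.23771882e-01,  1.65028386e+00, -6.53712531e-06,
        1.36750270e+00, -8.26185947e-02]), 'joint_velocities': array([-0.00086625,  0.00023644,  0.00122124, -0.00121735,  0.00079182,
        0.00069805]), 'joint_torque': array([-6.94229527e-07, -4.17539907e+01, -3.60207510e+01,  7.76063581e-02,
        4.27336944e-02,  3.70624363e-06]), 'ee_pos': array([ 0.22760118, -0.60884392,  0.21468398]), 'eef_rot': array([ 1.73379138e-05,  9.84039394e-01,  1.77950754e-01, -1.54161348e-06]), 'wrist_force': array([-0.87079038, -0.33675657, -0.04771441]), 'torque': array([-0.0113025 , -0.02174546,  0.05433228]), 'finger_gap': 0.09490059088084082}
```

View pics/scene0.png

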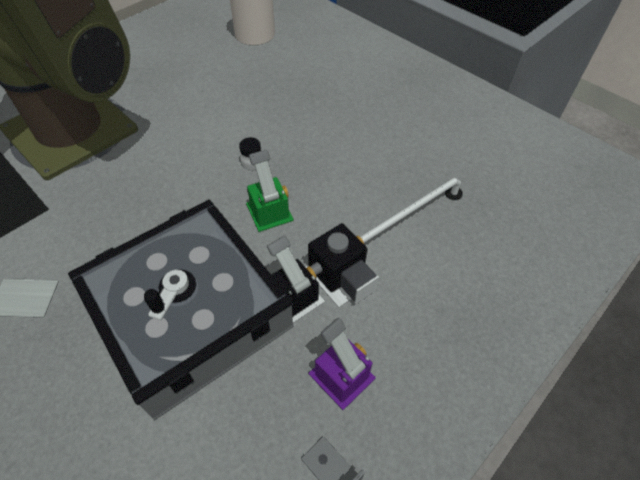

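View pics/side0.png

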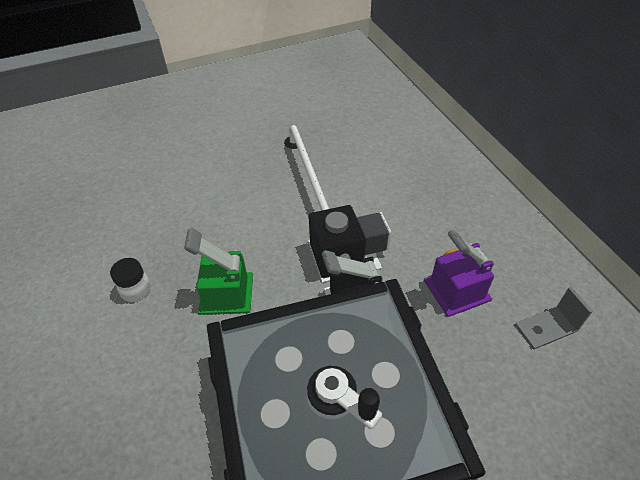

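The black port at about (0.61, 0.06) is the real one; the green and purple ports are look-alikes. The crank axis is at about (0.517, -0.07), with the knob at -60°. I'll square the tool to the world axes and move over the canister for a closer look.

Request:
{"fn": "send_rows", "kwargs": {
  "increments": [
    [0,0,0.179,0,0,-40,1],
    [0,0,0.179,0,0,-40,1],
    [0,0,0,33.5,-57.8,0,1],
    [0,0,0,33.5,-57.8,0,1],
    [0,0,0,33.5,-57.8,0,1],
    [0,0,0,33.5,-57.8,0,1],
    [0,0,0,33.5,-57.8,0,1],
    [0,0,0,33.5,-57.8,0,1]
  ]
}}

```text
clock: 1.8
ee_pos: [0.4164, -0.2826, 0.295]
eef_rot: [0.0, 1.0, -0.0, 0.0]
wrist_force: [0.7, -0.3, 0.1]
finger_gap: 0.095
```

Request:
{"fn": "send_rows", "kwargs": {
  "increments": [
    [0,0,0,33.5,-57.8,0,1],
    [0,0,0,33.5,-57.8,0,1],
    [0,0,0,33.5,-57.8,0,1],
    [0,0,0,0,0,0,1],
    [0,0,0,0,0,0,1]
  ]
}}

```text
clock: 2.42
ee_pos: [0.5096, -0.1223, 0.2946]
eef_rot: [0.0, 1.0, 0.0, -0.0]
wrist_force: [-0.1, -0.1, -0.1]
finger_gap: 0.0953
```

```bash
cat > look.py <<'E'
from h import *
import sys
n=sys.argv[1]
s=read_state();print(s["clock"],s["ee_pos"].round(4),s["eef_rot"].round(4),s["wrist_force"].round(2))
E0=np.array(get_calibration("wrist")["extrinsics"])
cv2.imwrite(f"pics/w{n}.png",get_image("wrist"))
for t in ["crank_axis","knob","port","feeder","clamp_hinge","clamp_tab"]:
    for r in spot_point("wrist",t):
        p=(E0@np.r_[r["at"],1])[:3];print(t,round(r["score"],2),p.round(4),np.round(px("wrist",p)))
E
python3 look.py 1
```

```text
2.425 [ 0.5096 -0.1223  0.2946] [ 2.e-04  1.e+00  2.e-04 -2.e-04] [-0.07 -0.1  -0.12]
crank_axis 0.85 [ 0.5186 -0.0691  0.1162] [272. 217.]
knob 0.61 [ 0.5346 -0.1108  0.1197] [311. 202.]
port 0.75 [7.499e-01 2.100e-02 5.000e-04] [203.  11.]
port 0.7 [0.6116 0.0645 0.001 ] [180. 131.]
port 0.63 [ 0.4511  0.1436 -0.0009] [139. 248.]
feeder 0.92 [0.6201 0.1435 0.0027] [118. 125.]
feeder 0.58 [ 6.13e-01  6.32e-02 -6.00e-04] [182. 131.]
clamp_hinge 0.92 [0.472  0.1406 0.0659] [110. 247.]
clamp_hinge 0.71 [0.6292 0.0581 0.0695] [159. 111.]
clamp_tab 0.86 [0.4323 0.1579 0.1175] [ 73. 293.]
clamp_tab 0.71 [0.5786 0.0655 0.1038] [143. 159.]
```

View pics/w1.png

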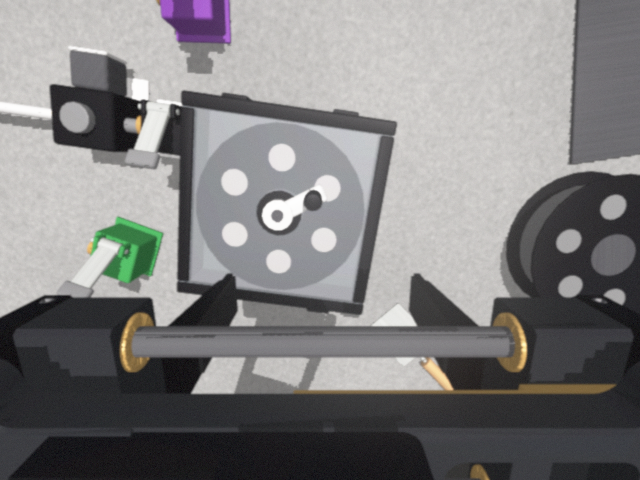

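```bash
python3 - <<'E'
from h import *
im=get_image("wrist")
cv2.imwrite("pics/w1z.png",cv2.resize(im[130:300,180:420],None,fx=3,fy=3))
E0=np.array(get_calibration("wrist")["extrinsics"]);print(E0.round(3))
for t in ["knob","crank_axis"]:
  for r in spot_point("wrist",t): print(t,(E0@np.r_[r["at"],1])[:3].round(4))
for q in [(0.5375,-.1105,.136),(0.5375,-.1105,.098),(.5175,-.0705,.097)]: print(px("wrist",q))
E
```

```text
[[-0.002 -0.964 -0.264  0.584]
 [-1.     0.002  0.001 -0.123]
 [-0.     0.264 -0.965  0.465]
 [ 0.     0.     0.     1.   ]]
knob [ 0.5396 -0.1116  0.12  ]
knob [ 0.6112  0.0606 -0.0011]
crank_axis [ 0.5153 -0.0693  0.1218]
(np.float64(310.65982878060146), np.float64(201.96458337119284))
(np.float64(311.8840530441083), np.float64(197.05522643694715))
(np.float64(276.24208122115635), np.float64(214.95616510899418))
```

View pics/w1z.png

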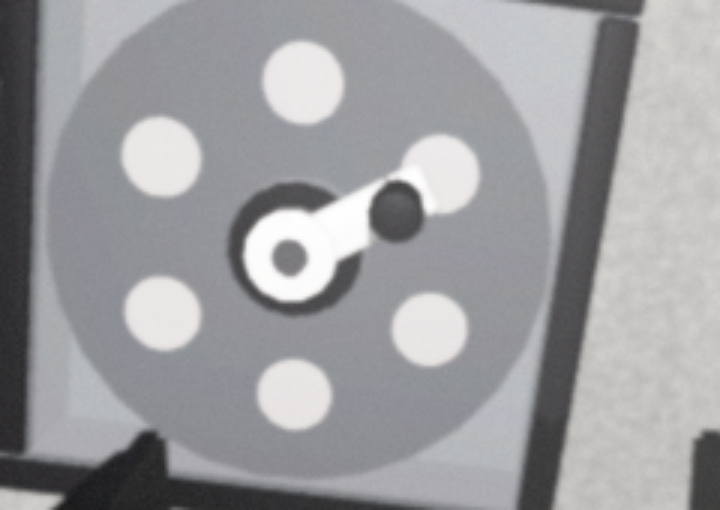

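The wrist view shows the knob top at about px (312,200) and the hub at (276,216). Together with the other estimates, this gives axis (0.5175, -0.0711) and knob (0.539, -0.111). I'll move down and grip it.

Request:
{"fn": "send_rows", "kwargs": {
  "increments": [
    [0,0,0,14.7,-5.6,30,1],
    [0,0,0,14.7,-5.7,40,1],
    [0,0,0,0,0,50,1],
    [0,0,0,0,0,40,1],
    [0,0,0,0,0,26.5,1],
    [0,0,0,0,0,0,1]
  ]
}}

```text
clock: 3.68
ee_pos: [0.5372, -0.1104, 0.1054]
eef_rot: [-0.001, 1.0, -0.0, -0.003]
wrist_force: [0.3, 0.5, 0.5]
finger_gap: 0.0952
```

```bash
python3 - <<'E'
from h import *
s=read_state();print(s["clock"],s["ee_pos"].round(4),s["wrist_force"].round(2))
cv2.imwrite("pics/w2.png",get_image("wrist"));cv2.imwrite("pics/s2.png",get_image("side"))
print(px("wrist",s["ee_pos"]),px("wrist",(.539,-.111,.136)))
E
```

```text
3.675 [ 0.5372 -0.1104  0.1054] [0.3  0.45 0.45]
(np.float64(321.7881461398568), np.float64(294.70896973190384)) (np.float64(322.8551490807904), np.float64(317.54391800040906))
```

View pics/w2.png

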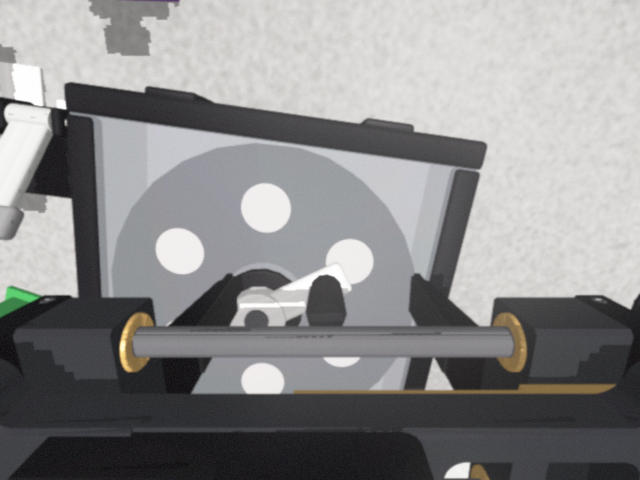

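View pics/s2.png

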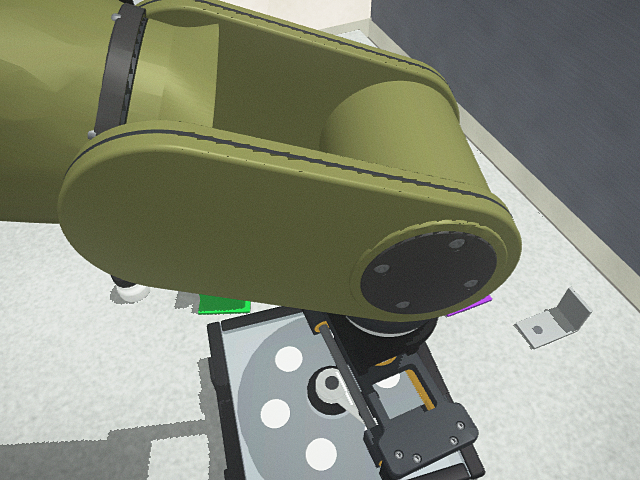

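The knob stands between the fingers, at about px (326,300). Closing.

Request:
{"fn": "send_rows", "kwargs": {
  "increments": [
    [0,0,0,0,0,-1,0],
    [0,0,0,0,0,0,0],
    [0,0,0,0,0,0,0],
    [0,0,0,0,0,0,0]
  ]
}}

```text
clock: 4.28
ee_pos: [0.5393, -0.1109, 0.1094]
eef_rot: [0.0, 1.0, -0.0, 0.0]
wrist_force: [-1.1, -0.5, -0.7]
finger_gap: 0.0603
```

Request:
{"fn": "send_rows", "kwargs": {
  "increments": [
    [0,0,0,0,0,0,0],
    [0,0,0,0,0,0,0],
    [0,0,0,0,0,0,0],
    [0,0,0,0,0,0,0],
    [0,0,0,0,0,0,0],
    [0,0,0,0,0,0,0]
  ]
}}

```text
clock: 5.03
ee_pos: [0.5393, -0.1116, 0.1091]
eef_rot: [0.001, 1.0, -0.0, 0.0]
wrist_force: [1.4, -4.9, -1.7]
finger_gap: 0.0187
```

```bash
cat > chk.py <<'E'
from h import *
s=read_state();p=s["ee_pos"];d=p[:2]-[.5175,-.0711];a=np.arctan2(d[1],d[0]);t=np.array([np.sin(a),-np.cos(a)])
f=s["wrist_force"];print(round(float(s["clock"]),2),"ang",round(np.degrees(a),1),"r",round(np.hypot(*d)*1000,1),"Ft",round(f[:2]@t,1),"Fr",round(f[:2]@d/np.hypot(*d),1),"Fz",round(f[2],1),"gap",round(s["finger_gap"],4))
E
python3 chk.py; python3 - <<'E'
import numpy as np
k=np.arange(43);th=np.radians(-61.5)-k*2*np.pi/42
q=(np.c_[np.cos(th),-np.sin(th)]*45).round(1)
d=np.diff(q,axis=0).round(1)
for i in range(7): print(i,[[0,0,0,float(a),float(b),0,0] for a,b in d[6*i:6*i+6]])
print(d.sum(0))
E
```

```text
5.03 ang -61.7 r 46.0 Ft 1.0 Fr 5.0 Fz -1.7 gap 0.0187
0 [[0, 0, 0, -6.2, 2.8, 0, 0], [0, 0, 0, -6.4, 1.8, 0, 0], [0, 0, 0, -6.7, 0.8, 0, 0], [0, 0, 0, -6.7, -0.1, 0, 0], [0, 0, 0, -6.7, -1.2, 0, 0], [0, 0, 0, -6.3, -2.2, 0, 0]]
1 [[0, 0, 0, -6.0, -3.0, 0, 0], [0, 0, 0, -5.5, -4.0, 0, 0], [0, 0, 0, -4.8, -4.7, 0, 0], [0, 0, 0, -4.0, -5.3, 0, 0], [0, 0, 0, -3.2, -5.9, 0, 0], [0, 0, 0, -2.3, -6.4, 0, 0]]
2 [[0, 0, 0, -1.4, -6.6, 0, 0], [0, 0, 0, -0.3, -6.7, 0, 0], [0, 0, 0, 0.7, -6.7, 0, 0], [0, 0, 0, 1.7, -6.5, 0, 0], [0, 0, 0, 2.6, -6.2, 0, 0], [0, 0, 0, 3.5, -5.7, 0, 0]]
3 [[0, 0, 0, 4.3, -5.2, 0, 0], [0, 0, 0, 5.1, -4.4, 0, 0], [0, 0, 0, 5.6, -3.6, 0, 0], [0, 0, 0, 6.2, -2.8, 0, 0], [0, 0, 0, 6.4, -1.8, 0, 0], [0, 0, 0, 6.7, -0.8, 0, 0]]
4 [[0, 0, 0, 6.7, 0.1, 0, 0], [0, 0, 0, 6.7, 1.2, 0, 0], [0, 0, 0, 6.3, 2.2, 0, 0], [0, 0, 0, 6.0, 3.0, 0, 0], [0, 0, 0, 5.5, 4.0, 0, 0], [0, 0, 0, 4.8, 4.7, 0, 0]]
5 [[0, 0, 0, 4.0, 5.3, 0, 0], [0, 0, 0, 3.2, 5.9, 0, 0], [0, 0, 0, 2.3, 6.4, 0, 0], [0, 0, 0, 1.4, 6.6, 0, 0], [0, 0, 0, 0.3, 6.7, 0, 0], [0, 0, 0, -0.7, 6.7, 0, 0]]
6 [[0, 0, 0, -1.7, 6.5, 0, 0], [0, 0, 0, -2.6, 6.2, 0, 0], [0, 0, 0, -3.5, 5.7, 0, 0], [0, 0, 0, -4.3, 5.2, 0, 0], [0, 0, 0, -5.1, 4.4, 0, 0], [0, 0, 0, -5.6, 3.6, 0, 0]]
[ 3.55271368e-15 -6.66133815e-15]
```

Request:
{"fn": "send_rows", "kwargs": {
  "increments": [
    [0,0,0,-6.2,2.8,0,0],
    [0,0,0,-6.4,1.8,0,0],
    [0,0,0,-6.7,0.8,0,0],
    [0,0,0,-6.7,-0.1,0,0],
    [0,0,0,-6.7,-1.2,0,0],
    [0,0,0,-6.3,-2.2,0,0]
  ]
}}

```text
clock: 5.78
ee_pos: [0.5012, -0.1128, 0.1092]
eef_rot: [-0.0, 1.0, -0.0, 0.002]
wrist_force: [6.0, -2.4, -3.9]
finger_gap: 0.0186
```

```bash
python3 chk.py
```

```text
5.78 ang -111.3 r 44.8 Ft -6.5 Fr 0.1 Fz -3.9 gap 0.0186
```

Request:
{"fn": "send_rows", "kwargs": {
  "increments": [
    [0,0,0,-6.0,-3.0,0,0],
    [0,0,0,-5.5,-4.0,0,0],
    [0,0,0,-4.8,-4.7,0,0],
    [0,0,0,-4.0,-5.3,0,0],
    [0,0,0,-3.2,-5.9,0,0],
    [0,0,0,-2.3,-6.4,0,0]
  ]
}}

```text
clock: 6.52
ee_pos: [0.4759, -0.0842, 0.1092]
eef_rot: [0.001, 1.0, -0.0, 0.002]
wrist_force: [6.8, -3.7, -6.1]
finger_gap: 0.0191
```

```bash
python3 chk.py
```

```text
6.53 ang -162.5 r 43.7 Ft -5.6 Fr -5.4 Fz -6.1 gap 0.0191
```

Request:
{"fn": "send_rows", "kwargs": {
  "increments": [
    [0,0,0,-1.4,-6.6,0,0],
    [0,0,0,-0.3,-6.7,0,0],
    [0,0,0,0.7,-6.7,0,0],
    [0,0,0,1.7,-6.5,0,0],
    [0,0,0,2.6,-6.2,0,0],
    [0,0,0,3.5,-5.7,0,0]
  ]
}}

```text
clock: 7.28
ee_pos: [0.4815, -0.0466, 0.1091]
eef_rot: [0.002, 1.0, 0.0, 0.0]
wrist_force: [1.6, -9.6, -2.7]
finger_gap: 0.0188
```

```bash
python3 chk.py
```

```text
7.28 ang 145.8 r 43.6 Ft -7.1 Fr -6.8 Fz -2.7 gap 0.0188
```

Request:
{"fn": "send_rows", "kwargs": {
  "increments": [
    [0,0,0,5.0,-4.6,0,0],
    [0,0,0,5.1,-4.4,0,0],
    [0,0,0,5.6,-3.6,0,0],
    [0,0,0,6.2,-2.8,0,0],
    [0,0,0,6.4,-1.8,0,0],
    [0,0,0,6.7,-0.8,0,0]
  ]
}}

```text
clock: 8.02
ee_pos: [0.5141, -0.0268, 0.1091]
eef_rot: [-0.0, 1.0, -0.0, -0.003]
wrist_force: [-5.6, -0.6, 3.5]
finger_gap: 0.0191
```

```bash
python3 chk.py
```

```text
8.03 ang 94.4 r 44.5 Ft -5.6 Fr -0.1 Fz 3.5 gap 0.0191
```

Request:
{"fn": "send_rows", "kwargs": {
  "increments": [
    [0,0,0,6.7,0.1,0,0],
    [0,0,0,6.7,1.2,0,0],
    [0,0,0,6.3,2.2,0,0],
    [0,0,0,6.0,3.0,0,0],
    [0,0,0,5.5,4.0,0,0],
    [0,0,0,4.8,4.7,0,0]
  ]
}}

```text
clock: 8.78
ee_pos: [0.5509, -0.0396, 0.1091]
eef_rot: [-0.003, 1.0, -0.0, -0.002]
wrist_force: [-3.3, 5.4, 2.5]
finger_gap: 0.0187
```

```bash
python3 chk.py
```

```text
8.78 ang 43.3 r 45.8 Ft -6.2 Fr 1.3 Fz 2.5 gap 0.0187
```

Request:
{"fn": "send_rows", "kwargs": {
  "increments": [
    [0,0,0,4.0,5.3,0,0],
    [0,0,0,3.2,5.9,0,0],
    [0,0,0,2.3,6.4,0,0],
    [0,0,0,1.4,6.6,0,0],
    [0,0,0,0.3,6.7,0,0],
    [0,0,0,-0.7,6.7,0,0]
  ]
}}

```text
clock: 9.52
ee_pos: [0.5637, -0.0773, 0.1092]
eef_rot: [-0.003, 1.0, -0.0, 0.001]
wrist_force: [5.2, 6.6, -1.6]
finger_gap: 0.0186
```

```bash
python3 chk.py
```

```text
9.53 ang -7.7 r 46.6 Ft -7.2 Fr 4.3 Fz -1.6 gap 0.0186
```

Request:
{"fn": "send_rows", "kwargs": {
  "increments": [
    [0,0,0,-1.2,6.5,0,0],
    [0,0,0,-2.6,6.2,0,0],
    [0,0,0,-3.5,5.7,0,0],
    [0,0,0,-4.3,5.2,0,0],
    [0,0,0,-5.1,4.4,0,0],
    [0,0,0,-5.6,3.6,0,0]
  ]
}}

```text
clock: 10.28
ee_pos: [0.5418, -0.1104, 0.1092]
eef_rot: [-0.001, 1.0, -0.0, 0.002]
wrist_force: [5.6, 2.0, -4.4]
finger_gap: 0.0187
```

```bash
python3 chk.py
```

```text
10.28 ang -58.3 r 46.2 Ft -5.8 Fr 1.2 Fz -4.4 gap 0.0187
```

Crank forces are steady at about -6 to -7 N. Second turn.

Request:
{"fn": "send_rows", "kwargs": {
  "increments": [
    [0,0,0,-6.2,2.8,0,0],
    [0,0,0,-6.4,1.8,0,0],
    [0,0,0,-6.7,0.8,0,0],
    [0,0,0,-6.7,-0.1,0,0],
    [0,0,0,-6.7,-1.2,0,0],
    [0,0,0,-6.3,-2.2,0,0]
  ]
}}

```text
clock: 11.02
ee_pos: [0.5025, -0.1133, 0.1092]
eef_rot: [-0.0, 1.0, -0.0, 0.002]
wrist_force: [5.9, -1.9, -5.4]
finger_gap: 0.0188
```

```bash
python3 chk.py
```

```text
11.03 ang -109.6 r 44.8 Ft -6.2 Fr -0.2 Fz -5.4 gap 0.0188
```

Request:
{"fn": "send_rows", "kwargs": {
  "increments": [
    [0,0,0,-6.0,-3.0,0,0],
    [0,0,0,-5.5,-4.0,0,0],
    [0,0,0,-4.8,-4.7,0,0],
    [0,0,0,-4.0,-5.3,0,0],
    [0,0,0,-3.2,-5.9,0,0],
    [0,0,0,-2.3,-6.4,0,0]
  ]
}}

```text
clock: 11.78
ee_pos: [0.4761, -0.0848, 0.1092]
eef_rot: [0.001, 1.0, -0.0, 0.001]
wrist_force: [3.7, -6.9, -4.2]
finger_gap: 0.0186
```

```bash
python3 chk.py
```

```text
11.78 ang -161.7 r 43.6 Ft -7.8 Fr -1.3 Fz -4.2 gap 0.0186
```

Request:
{"fn": "send_rows", "kwargs": {
  "increments": [
    [0,0,0,-1.4,-6.6,0,0],
    [0,0,0,-0.3,-6.7,0,0],
    [0,0,0,0.7,-6.7,0,0],
    [0,0,0,1.7,-6.5,0,0],
    [0,0,0,2.6,-6.2,0,0],
    [0,0,0,3.5,-5.7,0,0]
  ]
}}

```text
clock: 12.52
ee_pos: [0.4815, -0.0467, 0.1091]
eef_rot: [0.001, 1.0, 0.0, -0.001]
wrist_force: [-3.5, -7.1, -0.0]
finger_gap: 0.0186
```

```bash
python3 chk.py
```

```text
12.53 ang 145.9 r 43.4 Ft -7.8 Fr -1.1 Fz -0.0 gap 0.0186
```

Request:
{"fn": "send_rows", "kwargs": {
  "increments": [
    [0,0,0,4.3,-5.2,0,0],
    [0,0,0,5.1,-4.4,0,0],
    [0,0,0,5.6,-3.6,0,0],
    [0,0,0,6.2,-2.8,0,0],
    [0,0,0,6.4,-1.8,0,0],
    [0,0,0,6.7,-0.8,0,0]
  ]
}}

```text
clock: 13.28
ee_pos: [0.5147, -0.0267, 0.1091]
eef_rot: [-0.001, 1.0, -0.0, -0.003]
wrist_force: [-5.1, -0.8, 3.8]
finger_gap: 0.0187
```

```bash
python3 chk.py
```

```text
13.28 ang 93.6 r 44.5 Ft -5.2 Fr -0.5 Fz 3.8 gap 0.0187
```

Request:
{"fn": "send_rows", "kwargs": {
  "increments": [
    [0,0,0,6.7,0.1,0,0],
    [0,0,0,6.7,1.2,0,0],
    [0,0,0,6.3,2.2,0,0],
    [0,0,0,6.0,3.0,0,0],
    [0,0,0,5.5,4.0,0,0],
    [0,0,0,4.8,4.7,0,0]
  ]
}}

```text
clock: 14.02
ee_pos: [0.5515, -0.0402, 0.1091]
eef_rot: [-0.002, 1.0, -0.0, -0.002]
wrist_force: [-3.3, 5.2, 2.7]
finger_gap: 0.0188
```

```bash
python3 chk.py
```

```text
14.03 ang 42.2 r 45.9 Ft -6.1 Fr 1.0 Fz 2.7 gap 0.0188
```

Request:
{"fn": "send_rows", "kwargs": {
  "increments": [
    [0,0,0,4.0,5.3,0,0],
    [0,0,0,3.2,5.9,0,0],
    [0,0,0,2.3,6.4,0,0],
    [0,0,0,1.4,6.6,0,0],
    [0,0,0,0.3,6.7,0,0],
    [0,0,0,-0.7,6.7,0,0]
  ]
}}

```text
clock: 14.78
ee_pos: [0.5637, -0.0776, 0.1092]
eef_rot: [-0.003, 1.0, -0.0, 0.001]
wrist_force: [3.5, 6.5, -0.7]
finger_gap: 0.019
```

```bash
python3 chk.py
```

```text
14.78 ang -8.0 r 46.7 Ft -6.9 Fr 2.6 Fz -0.7 gap 0.019
```

Request:
{"fn": "send_rows", "kwargs": {
  "increments": [
    [0,0,0,-1.7,6.5,0,0],
    [0,0,0,-2.6,6.2,0,0],
    [0,0,0,-3.5,5.7,0,0],
    [0,0,0,-4.3,5.2,0,0],
    [0,0,0,-5.1,4.4,0,0],
    [0,0,0,-5.6,3.6,0,0]
  ]
}}

```text
clock: 15.52
ee_pos: [0.5416, -0.1105, 0.1092]
eef_rot: [-0.001, 1.0, -0.0, 0.002]
wrist_force: [6.1, 2.5, -3.5]
finger_gap: 0.019
```

```bash
python3 chk.py
```

```text
15.53 ang -58.5 r 46.2 Ft -6.6 Fr 1.1 Fz -3.5 gap 0.019
```

Third turn.

Request:
{"fn": "send_rows", "kwargs": {
  "increments": [
    [0,0,0,-6.2,2.8,0,0],
    [0,0,0,-6.4,1.8,0,0],
    [0,0,0,-6.7,0.8,0,0],
    [0,0,0,-6.7,-0.1,0,0],
    [0,0,0,-6.7,-1.2,0,0],
    [0,0,0,-6.3,-2.2,0,0]
  ]
}}

```text
clock: 16.27
ee_pos: [0.5025, -0.1133, 0.1092]
eef_rot: [-0.0, 1.0, -0.0, 0.002]
wrist_force: [3.8, -0.9, -3.7]
finger_gap: 0.0187
```

```bash
python3 chk.py
```

```text
16.27 ang -109.6 r 44.8 Ft -3.9 Fr -0.5 Fz -3.7 gap 0.0187
```

The force has dropped to -3.9 N, where it was -6.2 N at this angle last turn. That isn't clear enough to stop on, so I'll probe with a single small step.

Request:
{"fn": "send_rows", "kwargs": {
  "increments": [
    [0,0,0,-6.0,-3.0,0,0]
  ]
}}

```text
clock: 16.4
ee_pos: [0.4964, -0.1104, 0.1092]
eef_rot: [-0.0, 1.0, -0.0, 0.002]
wrist_force: [5.2, -1.4, -2.9]
finger_gap: 0.0185
```

```bash
python3 chk.py
```

```text
16.4 ang -118.3 r 44.6 Ft -5.3 Fr -1.2 Fz -2.9 gap 0.0185
```

Request:
{"fn": "send_rows", "kwargs": {
  "increments": [
    [0,0,0,-5.5,-4.0,0,0]
  ]
}}

```text
clock: 16.52
ee_pos: [0.4908, -0.1065, 0.1092]
eef_rot: [0.0, 1.0, -0.0, 0.002]
wrist_force: [5.8, -1.5, -3.7]
finger_gap: 0.0187
```

```bash
python3 chk.py
```

```text
16.52 ang -127.1 r 44.3 Ft -5.6 Fr -2.3 Fz -3.7 gap 0.0187
```

The force is back to -5.6 N, so the feeder still grips. I'll go on in smaller batches.

Request:
{"fn": "send_rows", "kwargs": {
  "increments": [
    [0,0,0,-4.8,-4.7,0,0],
    [0,0,0,-4.0,-5.3,0,0]
  ]
}}

```text
clock: 16.77
ee_pos: [0.4818, -0.0967, 0.1092]
eef_rot: [0.0, 1.0, -0.0, 0.001]
wrist_force: [3.6, -3.2, -2.9]
finger_gap: 0.0186
```

```bash
python3 chk.py
```

```text
16.77 ang -144.4 r 43.9 Ft -4.7 Fr -1.1 Fz -2.9 gap 0.0186
```

Request:
{"fn": "send_rows", "kwargs": {
  "increments": [
    [0,0,0,-3.2,-5.9,0,0],
    [0,0,0,-2.3,-6.4,0,0]
  ]
}}

```text
clock: 17.02
ee_pos: [0.476, -0.0846, 0.1092]
eef_rot: [0.001, 1.0, -0.0, 0.001]
wrist_force: [4.1, -3.8, -3.3]
finger_gap: 0.0185
```

```bash
python3 chk.py
```

```text
17.02 ang -161.9 r 43.6 Ft -4.9 Fr -2.8 Fz -3.3 gap 0.0185
```

This sits between the gripped and light levels, so I'm stopping to average force readings at rest and look for the filament.

```bash
python3 - <<'E'
from h import *
F=[];cams=["scene","side","wrist"]*2
for i,c in enumerate(cams):
    im=get_image(c);s=read_state();F.append(np.r_[s["wrist_force"],s["torque"]])
    if i<3: cv2.imwrite(f"pics/{c}3.png",im)
    if i==0: cv2.imwrite("pics/sc3z.png",cv2.resize(im[200:340,220:400],None,fx=4,fy=4,interpolation=cv2.INTER_CUBIC))
    if i==1: cv2.imwrite("pics/si3z.png",cv2.resize(im[180:320,280:440],None,fx=4,fy=4,interpolation=cv2.INTER_CUBIC))
print(np.round(F,2))
E
python3 chk.py
python3 - <<'E'
import cv2
im=cv2.imread("pics/scene0.png");cv2.imwrite("pics/sc0z.png",cv2.resize(im[200:340,220:400],None,fx=4,fy=4,interpolation=cv2.INTER_CUBIC))
E
```

```text
[[ 3.33 -2.4  -3.86 -0.41 -0.44  0.02]
 [ 2.32  0.08 -1.06  0.11 -0.38  0.04]
 [ 2.52  1.75 -0.82  0.23 -0.39  0.03]
 [ 1.85  1.63 -1.41  0.33 -0.41 -0.02]
 [ 2.34  1.74 -1.2   0.47 -0.37 -0.03]
 [ 1.79  2.97 -1.18  0.48 -0.39  0.  ]]
17.32 ang -163.6 r 43.6 Ft 2.3 Fr -2.5 Fz -1.2 gap 0.0189
```

View pics/sc3z.png

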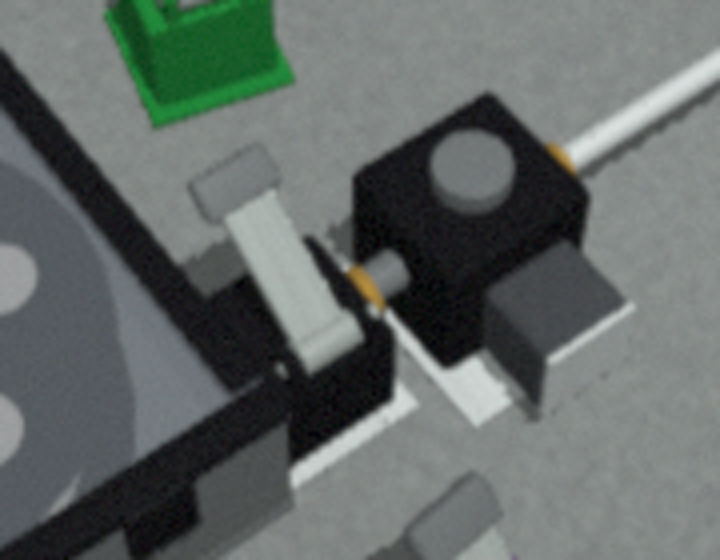

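View pics/sc0z.png

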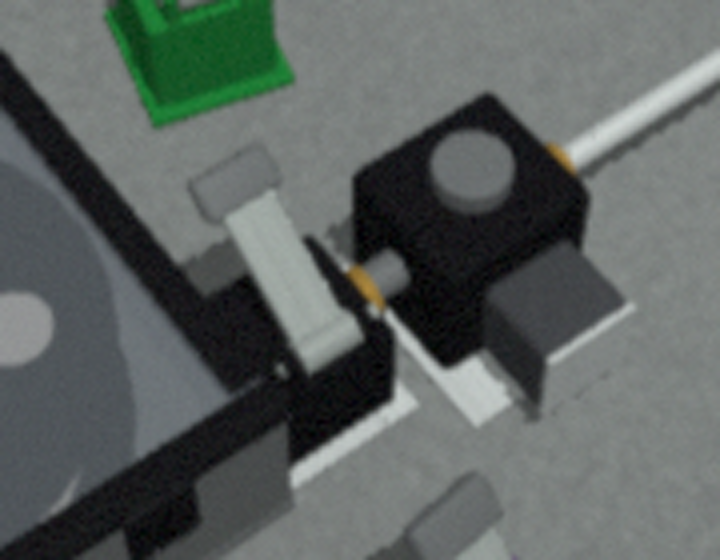

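View pics/wrist3.png

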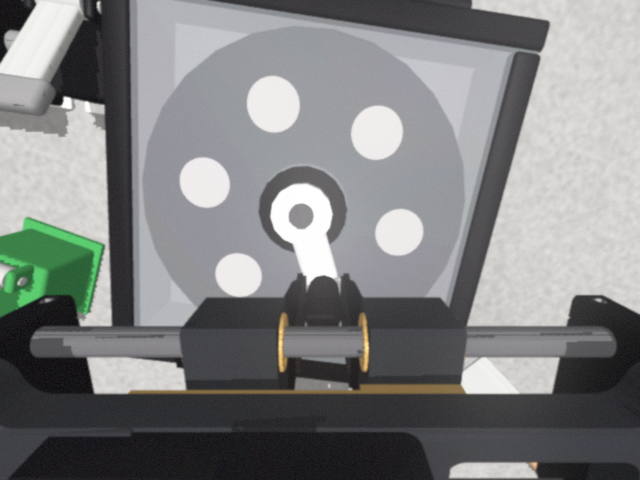

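Request:
{"fn": "send_rows", "kwargs": {
  "increments": [
    [0,0,0,-1.4,-6.6,0,0]
  ]
}}

```text
clock: 17.45
ee_pos: [0.4747, -0.0788, 0.1092]
eef_rot: [0.002, 1.0, -0.0, 0.001]
wrist_force: [4.1, -5.4, -4.3]
finger_gap: 0.0188
```

```bash
python3 chk.py
```

```text
17.45 ang -169.8 r 43.5 Ft -6.1 Fr -3.0 Fz -4.3 gap 0.0188
```

Request:
{"fn": "send_rows", "kwargs": {
  "increments": [
    [0,0,0,-0.3,-6.7,0,0]
  ]
}}

```text
clock: 17.58
ee_pos: [0.4741, -0.0721, 0.1092]
eef_rot: [0.002, 1.0, -0.0, 0.0]
wrist_force: [3.4, -5.8, -3.0]
finger_gap: 0.0187
```

```bash
python3 chk.py
```

```text
17.57 ang -178.7 r 43.4 Ft -5.9 Fr -3.3 Fz -3.0 gap 0.0187
```

It's back at about -6 N, so the filament is still gripped; that's 2.33 turns so far. I'll keep to 2-row batches with a reading after each.

Request:
{"fn": "send_rows", "kwargs": {
  "increments": [
    [0,0,0,0.7,-6.7,0,0],
    [0,0,0,1.7,-6.5,0,0]
  ]
}}

```text
clock: 17.82
ee_pos: [0.4759, -0.0589, 0.1091]
eef_rot: [0.002, 1.0, 0.0, -0.001]
wrist_force: [0.5, -5.4, -2.1]
finger_gap: 0.0186
```

```bash
python3 chk.py
```

```text
17.82 ang 163.7 r 43.4 Ft -5.0 Fr -1.9 Fz -2.1 gap 0.0186
```

Request:
{"fn": "send_rows", "kwargs": {
  "increments": [
    [0,0,0,2.6,-6.2,0,0],
    [0,0,0,3.5,-5.7,0,0]
  ]
}}

```text
clock: 18.08
ee_pos: [0.4814, -0.047, 0.1091]
eef_rot: [0.002, 1.0, 0.0, -0.001]
wrist_force: [-1.8, -5.3, -1.2]
finger_gap: 0.0189
```

```bash
python3 chk.py
```

```text
18.07 ang 146.2 r 43.4 Ft -5.4 Fr -1.4 Fz -1.2 gap 0.0189
```

Request:
{"fn": "send_rows", "kwargs": {
  "increments": [
    [0,0,0,4.3,-5.2,0,0],
    [0,0,0,5.1,-4.4,0,0]
  ]
}}

```text
clock: 18.32
ee_pos: [0.4902, -0.037, 0.1091]
eef_rot: [0.001, 1.0, 0.0, -0.002]
wrist_force: [-3.4, -2.6, 1.7]
finger_gap: 0.0188
```

```bash
python3 chk.py
```

```text
18.32 ang 128.7 r 43.7 Ft -4.3 Fr 0.0 Fz 1.7 gap 0.0188
```

```bash
python3 - <<'E'
from h import *
for i in range(10):
    get_image("side");s=read_state();p=s["ee_pos"];d=p[:2]-[.5175,-.0711];a=np.arctan2(d[1],d[0]);t=np.array([np.sin(a),-np.cos(a)])
    f=s["wrist_force"];print(round(np.degrees(a),2),"Ft",round(f[:2]@t,1),"Fr",round(f[:2]@d/np.hypot(*d),1),round(f[2],1))
E
```

```text
127.09 Ft -3.0 Fr -0.9 -0.0
126.66 Ft -0.4 Fr -0.2 -0.6
126.2 Ft 1.6 Fr 0.1 -0.8
126.03 Ft 1.1 Fr 0.5 -0.3
125.97 Ft 1.0 Fr 0.8 -2.0
125.98 Ft 1.8 Fr 1.0 -0.8
125.97 Ft 2.8 Fr 0.2 -0.8
125.99 Ft 2.0 Fr 0.3 -1.1
126.01 Ft 1.9 Fr 0.1 -0.7
126.01 Ft 3.0 Fr 0.8 -1.1
```

The torque channel is much less noisy, so I'll use it as a second estimate of the drag.

```bash
cat >> chk.py <<'E'
T=s["torque"];g=np.array([-T[1],T[0]])/0.17
print("from torque Ft",round(g@t,2),"Fr",round(g@d/np.hypot(*d),2),"T",T.round(2),"F",f.round(1))
E
python3 chk.py
```

```text
18.82 ang 126.0 r 43.7 Ft 3.0 Fr 0.8 Fz -1.1 gap 0.0187
from torque Ft 2.83 Fr 1.44 T [ 0.48 -0.25  0.02] F [ 2.   2.4 -1.1]
```

Request:
{"fn": "send_rows", "kwargs": {
  "increments": [
    [0,0,0,5.6,-3.6,0,0],
    [0,0,0,6.2,-2.8,0,0]
  ]
}}

```text
clock: 19.08
ee_pos: [0.502, -0.0299, 0.1091]
eef_rot: [0.0, 1.0, -0.0, -0.003]
wrist_force: [-6.1, -0.3, 4.4]
finger_gap: 0.0187
```

```bash
python3 chk.py
```

```text
19.07 ang 110.6 r 44.0 Ft -5.8 Fr 1.9 Fz 4.4 gap 0.0187
from torque Ft -6.18 Fr 1.92 T [-0.06  1.1   0.04] F [-6.1 -0.3  4.4]
```

Both channels agree on about -6 N, so it's clearly still gripped. Continuing.

Request:
{"fn": "send_rows", "kwargs": {
  "increments": [
    [0,0,0,6.4,-1.8,0,0],
    [0,0,0,6.7,-0.8,0,0],
    [0,0,0,6.7,0.1,0,0]
  ]
}}

```text
clock: 19.45
ee_pos: [0.5219, -0.0266, 0.1091]
eef_rot: [-0.0, 1.0, -0.0, -0.003]
wrist_force: [-5.6, 2.3, 2.8]
finger_gap: 0.0187
```

```bash
python3 chk.py
```

```text
19.45 ang 84.3 r 44.7 Ft -5.8 Fr 1.7 Fz 2.8 gap 0.0187
from torque Ft -5.65 Fr 1.85 T [ 0.41  0.92 -0.01] F [-5.6  2.3  2.8]
```

Request:
{"fn": "send_rows", "kwargs": {
  "increments": [
    [0,0,0,6.7,1.2,0,0],
    [0,0,0,6.3,2.2,0,0]
  ]
}}

```text
clock: 19.7
ee_pos: [0.5352, -0.0295, 0.1091]
eef_rot: [-0.001, 1.0, -0.0, -0.002]
wrist_force: [-3.9, 3.2, 3.5]
finger_gap: 0.0186
```

```bash
python3 chk.py
```

```text
19.7 ang 67.0 r 45.2 Ft -4.8 Fr 1.4 Fz 3.5 gap 0.0186
from torque Ft -5.49 Fr 2.08 T [ 0.69  0.72 -0.01] F [-3.9  3.2  3.5]
```

Request:
{"fn": "send_rows", "kwargs": {
  "increments": [
    [0,0,0,6.0,3.0,0,0],
    [0,0,0,5.5,4.0,0,0]
  ]
}}

```text
clock: 19.95
ee_pos: [0.5469, -0.0362, 0.1091]
eef_rot: [-0.001, 1.0, -0.0, -0.002]
wrist_force: [-3.0, 3.8, 2.7]
finger_gap: 0.0191
```

```bash
python3 chk.py
```

```text
19.95 ang 49.9 r 45.7 Ft -4.7 Fr 1.0 Fz 2.7 gap 0.0191
from torque Ft -5.38 Fr 1.75 T [ 0.82  0.51 -0.04] F [-3.   3.8  2.7]
```

Request:
{"fn": "send_rows", "kwargs": {
  "increments": [
    [0,0,0,4.8,4.7,0,0],
    [0,0,0,4.0,5.3,0,0]
  ]
}}

```text
clock: 20.2
ee_pos: [0.5561, -0.0459, 0.1091]
eef_rot: [-0.002, 1.0, -0.0, -0.001]
wrist_force: [-1.3, 4.8, 3.1]
finger_gap: 0.0184
```

```bash
python3 chk.py
```

```text
20.2 ang 33.2 r 46.1 Ft -4.7 Fr 1.5 Fz 3.1 gap 0.0184
from torque Ft -5.63 Fr 1.36 T [0.93 0.33 0.02] F [-1.3  4.8  3.1]
```

Request:
{"fn": "send_rows", "kwargs": {
  "increments": [
    [0,0,0,3.2,5.9,0,0],
    [0,0,0,2.3,6.4,0,0]
  ]
}}

```text
clock: 20.45
ee_pos: [0.5621, -0.0581, 0.1091]
eef_rot: [-0.002, 1.0, -0.0, -0.001]
wrist_force: [-1.2, 6.7, 2.7]
finger_gap: 0.0184
```

```bash
python3 chk.py
```

```text
20.45 ang 16.3 r 46.4 Ft -6.8 Fr 0.7 Fz 2.7 gap 0.0184
from torque Ft -6.67 Fr 0.68 T [1.12 0.21 0.01] F [-1.2  6.7  2.7]
```

Request:
{"fn": "send_rows", "kwargs": {
  "increments": [
    [0,0,0,1.4,6.6,0,0],
    [0,0,0,0.3,6.7,0,0]
  ]
}}

```text
clock: 20.7
ee_pos: [0.5642, -0.0728, 0.1092]
eef_rot: [-0.0, 1.0, 0.0, -0.0]
wrist_force: [-0.1, 1.1, 0.9]
finger_gap: 0.0184
```

```bash
python3 chk.py
```

```text
20.7 ang -2.1 r 46.7 Ft -1.1 Fr -0.2 Fz 0.9 gap 0.0184
from torque Ft -1.35 Fr -0.44 T [ 0.23  0.07 -0.02] F [-0.1  1.1  0.9]
```

The drag fell from -6.7 to about -1.2 N on both channels, so the tail has just slipped out. I'll do two more rows (0.3 rad) to clear the transition, then stop.

Request:
{"fn": "send_rows", "kwargs": {
  "increments": [
    [0,0,0,-0.7,6.7,0,0],
    [0,0,0,-1.7,6.5,0,0]
  ]
}}

```text
clock: 20.95
ee_pos: [0.5615, -0.0869, 0.1092]
eef_rot: [0.0, 1.0, -0.0, 0.0]
wrist_force: [1.9, 1.0, 0.8]
finger_gap: 0.0184
```

```bash
python3 chk.py
```

```text
20.95 ang -19.7 r 46.7 Ft -1.6 Fr 1.4 Fz 0.8 gap 0.0184
from torque Ft -1.75 Fr -0.73 T [ 0.32  0.02 -0.05] F [1.9 1.  0.8]
```

Request:
{"fn": "send_rows", "kwargs": {
  "increments": [
    [0,0,0,0,0,0,0],
    [0,0,0,0,0,0,0],
    [0,0,0,0,0,0,0.6],
    [0,0,0,0,0,0,0.6],
    [0,0,0,0,0,0,0.6],
    [0,0,0,0,0,0,0.6],
    [0,0,0,0,0,-20,0.6],
    [0,0,0,0,0,-50,0.6]
  ]
}}

```text
clock: 21.95
ee_pos: [0.5597, -0.086, 0.1781]
eef_rot: [-0.001, 1.0, -0.0, -0.003]
wrist_force: [1.4, -0.1, 1.1]
finger_gap: 0.0571
```

Request:
{"fn": "send_rows", "kwargs": {
  "increments": [
    [0,0,0,0,0,-50,0.4],
    [0,0,0,0,0,-50,0],
    [0,0,0,-30,-20,0,0],
    [0,0,0,-30,-20,0,0],
    [0,0,0,-20,-20,0,0],
    [0,0,0,0,0,0,0],
    [0,0,0,0,0,0,0]
  ]
}}

```text
clock: 22.82
ee_pos: [0.482, -0.0267, 0.2803]
eef_rot: [0.0, 1.0, -0.0, 0.001]
wrist_force: [0.5, 0.0, 0.1]
finger_gap: 0.0007
```

```bash
python3 look.py 4;python3 - <<'E'
from h import *
cv2.imwrite("pics/side4.png",get_image("side"))
for r in spot_point("side","clamp_hinge")+spot_point("side","clamp_tab")+spot_point("side","knob"): print(r["score"],w("side",r["at"]).round(4))
E
```

```text
22.825 [ 0.482  -0.0267  0.2803] [ 3.e-04  1.e+00 -1.e-04  9.e-04] [0.53 0.03 0.12]
crank_axis 0.74 [ 0.5139 -0.0732  0.1167] [369. 197.]
knob 0.92 [ 0.5595 -0.0847  0.12  ] [384. 150.]
port 0.92 [ 0.4535  0.1436 -0.0008] [200. 230.]
port 0.91 [ 0.6115  0.0615 -0.002 ] [253. 108.]
feeder 0.65 [0.6226 0.1472 0.0027] [182.  98.]
feeder 0.53 [0.6308 0.0578 0.0666] [242.  79.]
clamp_hinge 0.85 [0.4689 0.142  0.0657] [180. 230.]
clamp_hinge 0.69 [0.6304 0.0607 0.066 ] [239.  80.]
clamp_tab 0.92 [0.4302 0.1538 0.1134] [154. 275.]
clamp_tab 0.74 [0.5819 0.0702 0.1042] [224. 126.]
0.9 [0.7619 0.0269 0.0652]
0.6 [0.4765 0.143  0.0674]
0.58 [ 5.22e-01 -7.47e-02 -5.00e-04]
0.57 [0.6297 0.0613 0.065 ]
0.94 [0.5779 0.07   0.1018]
0.93 [0.7296 0.0237 0.1132]
0.56 [0.4331 0.1569 0.119 ]
0.75 [ 0.5583 -0.0826  0.1235]
```

View pics/w4.png

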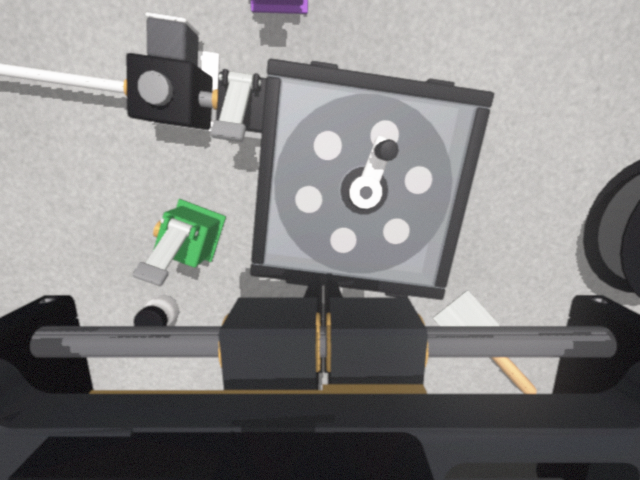

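The crank stayed where I left it, with the knob at about px (386,149). The black port's lever shows at px (232,105), with the hinge at (0.630, 0.060) and the tab at (0.580, 0.069). I'll press with closed fingers about 30 mm from the hinge, at (0.600, 0.064).

Request:
{"fn": "send_rows", "kwargs": {
  "increments": [
    [0,0,0,40,-30,0,0],
    [0,0,0,40,-30,20,0],
    [0,0,0,38,-30.4,30,0],
    [0,0,0,0,0,40,0],
    [0,0,0,0,0,40,0],
    [0,0,0,0,0,15,0],
    [0,0,0,0,0,0,0],
    [0,0,0,0,0,0,0]
  ]
}}

```text
clock: 24.38
ee_pos: [0.6009, 0.0639, 0.1365]
eef_rot: [-0.0, 1.0, -0.0, 0.002]
wrist_force: [1.1, -0.7, -0.8]
finger_gap: 0.0006
```

```bash
python3 - <<'E'
from h import *
s=read_state();print(s["ee_pos"].round(4),s["wrist_force"].round(2))
cv2.imwrite("pics/w5.png",get_image("wrist"));im=get_image("side");cv2.imwrite("pics/s5.png",cv2.resize(im[180:360,260:500],None,fx=3,fy=3))
im=get_image("scene");cv2.imwrite("pics/c5.png",cv2.resize(im[150:350,180:420],None,fx=3,fy=3))
E
```

```text
[0.6009 0.0639 0.1365] [ 1.07 -0.7  -0.8 ]
```

View pics/w5.png

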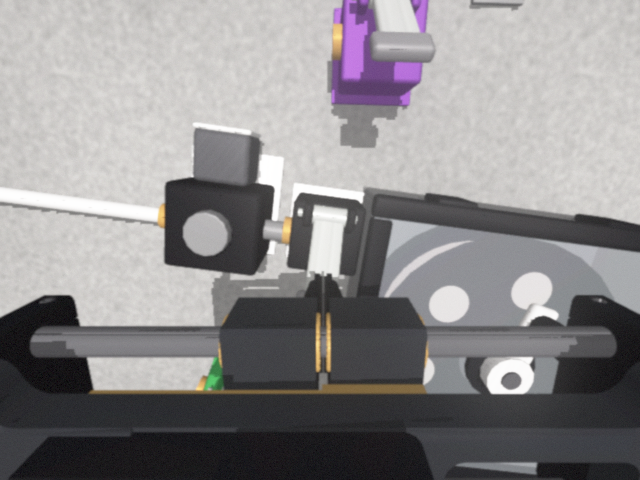

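View pics/c5.png

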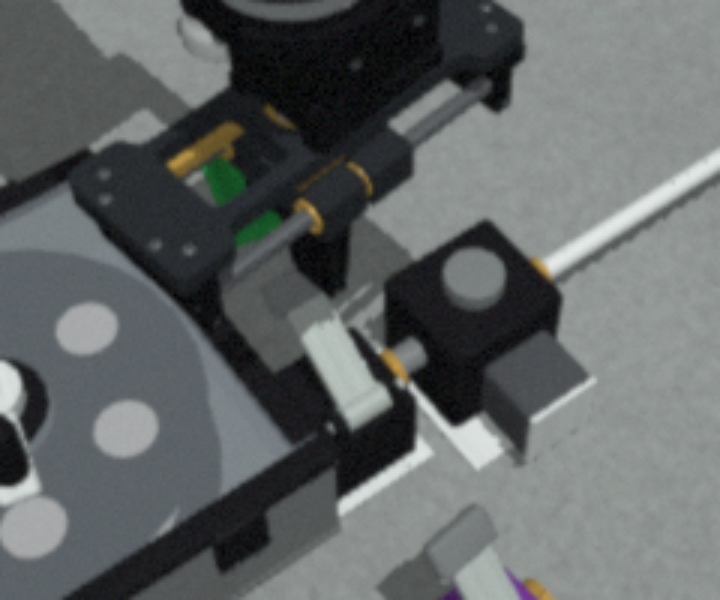

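The fingertips line up with the lever (px (323,285) against the lever at about (327,240)). Pressing gently.

Request:
{"fn": "send_rows", "kwargs": {
  "increments": [
    [0,0,0,0,0,8,0],
    [0,0,0,0,0,6,0],
    [0,0,0,0,0,4,0],
    [0,0,0,0,0,4,0],
    [0,0,0,0,0,4,0],
    [0,0,0,0,0,4,0]
  ]
}}

```text
clock: 25.28
ee_pos: [0.5996, 0.0639, 0.1039]
eef_rot: [0.0, 1.0, -0.0, 0.0]
wrist_force: [0.4, -0.2, -0.1]
finger_gap: 0.0004
```

Request:
{"fn": "send_rows", "kwargs": {
  "increments": [
    [0,0,0,0,0,4,0],
    [0,0,0,0,0,4,0],
    [0,0,0,0,0,4,0],
    [0,0,0,0,0,4,0]
  ]
}}

```text
clock: 25.78
ee_pos: [0.5997, 0.064, 0.0883]
eef_rot: [-0.0, 1.0, -0.0, 0.0]
wrist_force: [-1.7, -0.2, 3.4]
finger_gap: 0.0006
```

Request:
{"fn": "send_rows", "kwargs": {
  "increments": [
    [0,0,0,0,0,4,0],
    [0,0,0,0,0,4,0],
    [0,0,0,0,0,4,0],
    [0,0,0,0,0,3,0]
  ]
}}

```text
clock: 26.28
ee_pos: [0.5991, 0.064, 0.0726]
eef_rot: [-0.0, 1.0, -0.0, -0.001]
wrist_force: [-1.8, 1.5, 2.3]
finger_gap: 0.0006
```

Request:
{"fn": "send_rows", "kwargs": {
  "increments": [
    [0,0,0,0,0,1.5,0],
    [0,0,0,0,0,1.5,0]
  ]
}}

```text
clock: 26.52
ee_pos: [0.5994, 0.064, 0.0699]
eef_rot: [0.0, 1.0, -0.0, -0.0]
wrist_force: [-2.5, -0.3, 1.9]
finger_gap: 0.0006
```

Request:
{"fn": "send_rows", "kwargs": {
  "increments": [
    [0,0,0,0,0,0.7,0],
    [0,0,0,0,0,0,0]
  ]
}}

```text
clock: 26.78
ee_pos: [0.5996, 0.0639, 0.0693]
eef_rot: [0.0, 1.0, -0.0, 0.0]
wrist_force: [-0.1, -0.2, 0.2]
finger_gap: 0.0001
```

Request:
{"fn": "send_rows", "kwargs": {
  "increments": [
    [0,0,0,0,0,0.7,0]
  ]
}}

```text
clock: 26.9
ee_pos: [0.5997, 0.0639, 0.0689]
eef_rot: [0.0, 1.0, -0.0, 0.0]
wrist_force: [-1.4, 1.3, 2.8]
finger_gap: 0.0004
```

Request:
{"fn": "send_rows", "kwargs": {
  "increments": [
    [0,0,0,0,0,0.7,0]
  ]
}}

```text
clock: 27.02
ee_pos: [0.5997, 0.064, 0.0687]
eef_rot: [0.0, 1.0, -0.0, 0.0]
wrist_force: [-4.3, 0.4, 7.5]
finger_gap: 0.0009
```

```bash
python3 - <<'E'
from h import *
s=read_state();print(s["ee_pos"].round(4),s["wrist_force"].round(2))
im=get_image("scene");cv2.imwrite("pics/c6.png",cv2.resize(im[150:350,180:420],None,fx=3,fy=3))
im=get_image("wrist");cv2.imwrite("pics/w6.png",im)
s=read_state();print(s["ee_pos"].round(4),s["wrist_force"].round(2))
E
```

```text
[0.5997 0.064  0.0687] [-4.33  0.38  7.54]
[0.5997 0.0639 0.0688] [-2.6  -0.06  5.41]
```

View pics/c6.png

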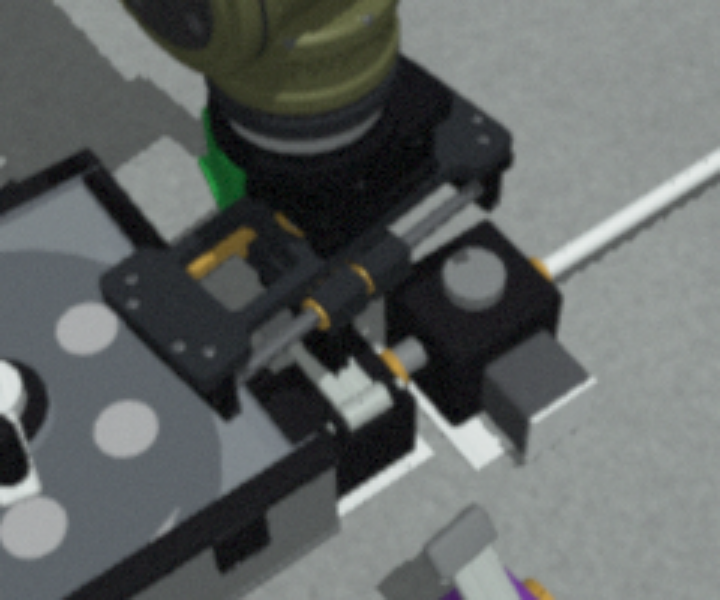

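View pics/w6.png

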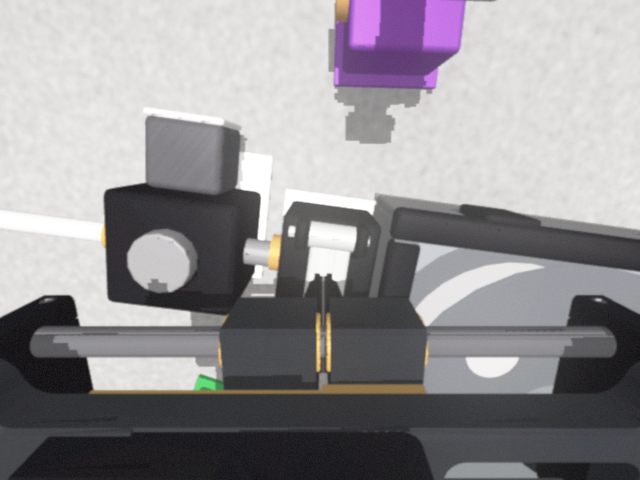

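The force climbs at z = 0.0687, which is where the level lever's top should be, and both pictures show the lever flat. One more small push to confirm the stop, then I'll lift off.

Request:
{"fn": "send_rows", "kwargs": {
  "increments": [
    [0,0,0,0,0,0.5,0],
    [0,0,0,0,0,0,0]
  ]
}}

```text
clock: 27.38
ee_pos: [0.5997, 0.0639, 0.0687]
eef_rot: [0.0, 1.0, -0.0, 0.0]
wrist_force: [-3.8, -0.5, 7.7]
finger_gap: 0.0004
```

Request:
{"fn": "send_rows", "kwargs": {
  "increments": [
    [0,0,0,0,0,-10,0],
    [0,0,0,0,0,-40,0],
    [0,0,0,0,0,-60,0],
    [0,0,0,-40,40,-60,0],
    [0,0,0,-60,40,-30,0],
    [0,0,0,-60,40,0,0],
    [0,0,0,0,0,0,0],
    [0,0,0,0,0,0,0]
  ]
}}

```text
clock: 28.38
ee_pos: [0.4695, -0.0331, 0.2475]
eef_rot: [-0.0, 1.0, -0.0, 0.001]
wrist_force: [0.1, -0.7, 0.2]
finger_gap: 0.0002
```

```bash
python3 look.py 7; python3 - <<'E'
from h import *
im=get_image("side");cv2.imwrite("pics/s7.png",cv2.resize(im[180:360,180:500],None,fx=2.4,fy=2.4))
for r in spot_point("side","clamp_tab")+spot_point("side","knob"): print(r["score"],w("side",r["at"]).round(4))
im=get_image("scene");cv2.imwrite("pics/c7.png",im)
E
```

```text
28.375 [ 0.4695 -0.0331  0.2475] [-0.e+00  1.e+00 -4.e-04  8.e-04] [ 0.14 -0.73  0.23]
crank_axis 0.94 [ 0.5151 -0.0695  0.1216] [365. 188.]
knob 0.72 [ 0.5605 -0.0868  0.1184] [387. 133.]
port 0.88 [6.111e-01 5.870e-02 3.000e-04] [244.  93.]
port 0.75 [ 0.5155 -0.0656  0.1174] [360. 187.]
port 0.67 [ 0.4521  0.1472 -0.0028] [183. 227.]
feeder 0.73 [0.6223 0.1423 0.0055] [168.  81.]
clamp_hinge 0.74 [0.4668 0.1404 0.0651] [163. 227.]
clamp_hinge 0.66 [0.6331 0.0579 0.0666] [227.  55.]
clamp_hinge 0.59 [ 0.5155 -0.0688  0.0011] [353. 177.]
clamp_tab 0.89 [0.435  0.1552 0.1147] [127. 271.]
clamp_tab 0.64 [0.5691 0.0653 0.0668] [224. 127.]
0.77 [0.4304 0.1586 0.1173]
0.92 [ 0.5606 -0.0818  0.1214]
```

View pics/s7.png

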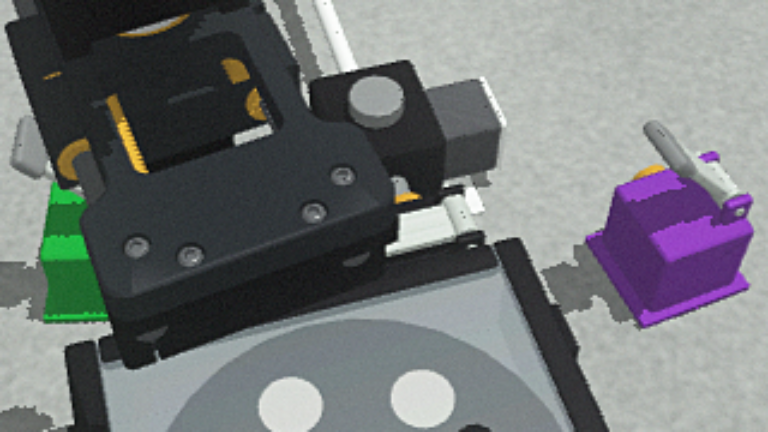

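View pics/c7.png

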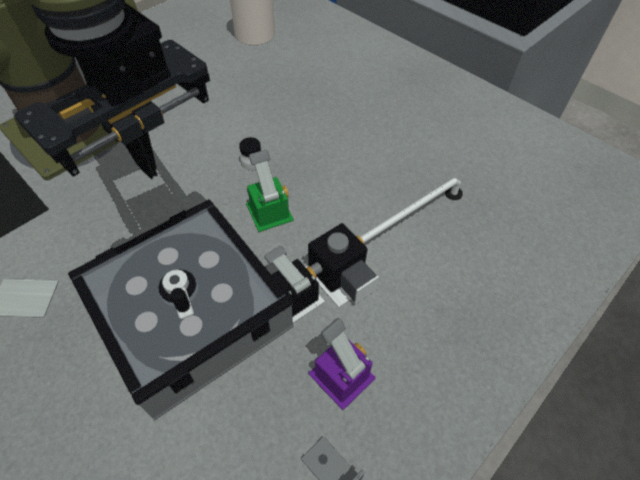

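The network puts the tab at z = 0.067, and the wrist force is about zero. Both pictures show the lever level and the bystanders where they were. Handing in.

```bash
python3 -c "
from cell import *
print(finish_job())"
```

```text
the job is handed in; nothing more can be done
None
```

I unwound the canister, stopped shortly after the tail came free, pressed the clamp lever on the black port down and handed the job in. It took about 28.5 s of the 72 s allowed, and no verdict was reported.

- **Winding:** I led the knob clockwise for about 2.9 turns. The drag then fell suddenly from 6.7 N to about 1.2 N, in both the force and the torque readings. I turned roughly 0.3 rad more to clear the transition, so I stopped about 0.3 to 0.7 rad after the slip, within the quarter turn. Later views put the knob where I left it.
- **Clamp:** I pressed with closed fingers about 30 mm from the hinge. The lever stopped at a fingertip height of 68.7 mm, against 68.5 mm expected when fully down, with about 8 N of force.
- **Last checks:** The tab was measured at 67 mm, against 65 mm when level, and the lever looked level in both fixed camera pictures. The wrist force was close to zero and the arm was clear of everything. The visible bystanders looked unmoved.

**What disagreed or could not be checked:**
- During the third turn the drag read 4 to 5 N for a while, below both the earlier readings and the 7 to 12 N expected. I took it as still gripped, and the later sharp drop supports that.
- The filament could not be seen in the pictures, so the tail still standing in the port rests on the crank angle alone.
- The final side view was partly blocked by the gripper, and the network did not find the tab there. The tab height comes from the wrist camera only.

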